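# Find the free play of a traverse carriage and lock it at mid-play

### The job

The carriage of the grey traverse unit has free play on a drive block hidden inside its housing. By its black handle, slide the carriage left until you feel the block resist, then right until it resists again, without forcing it; then set it in the middle of that free play, where the lock plunger can enter the block, and push the round plunger knob gently down, fully home, so that the carriage is locked. Let go of everything and leave the offcut, the round tin and the sanding block where they are.

Things in the scene. Friction and masses are not known exactly. Their poses are not given: they have to be found in the camera images.
- unit: Fixed grey box, 100 (x) x 206 (y) x 47 mm high, origin at the centre of its underside. Its y axis is the carriage's sliding direction, pointing left as the robot sees it (yawed up to 15 degrees). Inside, unseen, a cushioned drive block limits the carriage's free play: at each end of the play it resists with about 3 N per mm, alike on both sides, and springs back when relieved; keep it under 15 N.
- handle (a point): Grip point of the carriage's upright black handle: 18 mm wide along the sliding direction (grasp it across this, from above), 36 mm across it; it rises from the carriage plate 23 mm below this point to 20 mm above it. Axes as the unit's.
- carriage (a joint): Carriage position along the unit's y axis in m, growing to the left; 0 is the middle of the housing, which is NOT the middle of the play. Slides with about 3.5 N of friction, stays where left. The free play is 28 to 42 mm in all and its middle lies anywhere from -13 to +13 mm; both differ every time and cannot be seen.
- plunger_top (a point): Centre of the top face of the lock plunger's round black knob, 26 mm in diameter, 92 mm above the counter when up. It stands on the carriage, 60 mm to the left of the handle and 15 mm farther from the robot (in the unit's axes), and moves with the carriage.
- plunger (a joint): How far the plunger is pressed down in m: 0 up, 0.015 fully home. Needs about 4 N to move, has no spring, stays where left. Within about 1.7 mm of mid-play its 8 mm bolt enters the drive block's 11.5 mm wide socket and goes home; elsewhere it stops on the block after about 5 mm and must not be forced (keep it under 15 N).
- offcut: Bystander: pine offcut 35 x 72 x 28 mm, to the right of the unit. Origin at the centre of its underside.
- pin_tin: Bystander: round tin, 62 mm across, 24 mm high, to the left of the unit. Origin at the centre of its underside.
- sanding_block: Bystander: brown sanding block 60 x 105 x 33 mm, behind the unit. Origin at the centre of its underside.

How it is judged:
By the outcome, as a careful person would: the job done as asked, in the order asked, and still so for the second after the job is handed in, with the robot touching nothing.
It also fails if it takes over 54 s, if anything falls off the work surface, if the arm or the gripper's body presses on something with over 40 N, if the wrist force passes 120 N, or if a joint passes its speed limit or range.

### The arm

A 7-joint arm with a two-finger parallel gripper is mounted at the origin on a cart in front of the work surface, level with it; the furniture and walls round the work are solid. World frame = base frame: x ahead of the robot, y to its left, z up, the work surface at z = 0. Lengths are in m, angles in rad, forces in N, time in s.
With the tool pointing down it reaches from about 0.4 to 0.875 m from the base axis. Payload 19.3 kg.
Tool frame: the origin (TCP) lies between the finger pads; the fingertips stand 22 mm ahead of it and the grasp point (between the pads) lies 3 mm ahead of it; z points along the fingers, y is the line along which they close (so a half turn about z gives the same grasp; the last joint's range is limited). The gripper opens to 85 mm and grips with 20 to 120 N. Pads are 22 mm wide; open, the fingers measure 114 mm over their backs; the gripper's body (76 mm by 85 mm) begins 54 mm behind the grasp point. The pads swing forward as they close: fully open they stand 13 mm farther back than shut.
Start: joints at [-1.39, 0.521, -0.036, 1.599, 0.021, 1.021, -0.113], TCP at [0.155, 0.605, 0.253] pointing down, gripper open.
Joint ranges: [-2.91, 2.91], [-0.3, 2.13], [-1.5, 1.42], [0.17, 2.43], [-1.26, 4.41], [0.16, 1.93], [-2.52, 2.52]. Speed limits (rad/s): [1.89, 1.89, 2.39, 2.39, 3.01, 3.01, 3.01].

### API

Orientations are given as a unit quaternion [x, y, z, w].
In Python, from cell import robot gives the robot as it stands. The module is installed in compiled form; this text tells all that it offers.
- The arm moves only by the tool carry_out, never from a script. Its argument "motion" is a list of rows, each an object with "grip": the opening in per cent of the stroke, from 0 (shut) to 100 (fully open); "linear": the shift along the world's x, y, z in mm, a list of three; "twist": the turn about the world's z in degrees. A call has 1 to 10 rows; each row shifts and turns the commanded pose from where the row before left it; what a row does not reach is not made up. A row lasts 1/12 s, in which the tool goes at most 41.7 mm and 7.16 degrees, less where a joint would pass 70% of its speed; a pose out of reach is approached as far as the arm can. A call with a gripper value outside its range is refused whole. The fingers move at their own pace and stop on an object; "force" is the grip in N (left out, the last holds). Time passes only in rows, so rows that do not move let the fingers close. It gives the time, the measured TCP pose, the force, the opening and the grip force at its end, in the units of the state.
- robot.get_state(): the state, without advancing time (a new reading comes with each control period).
- robot.snapshot(name): name is "scene" or "top" or "wrist"; returns the picture (420x560x3 uint8, blue, green, red); there is no depth.
- robot.calibration(name): a dict with "intrinsics" (3x3 intrinsics, pixels), "dist" ([k1, k2, p1, p2, k3] as OpenCV has them; the pictures are not rectified), "cam_to_world" (4x4, takes a point from camera to world coordinates). Camera axes: x right, y down, z forward; pixel columns grow to the right and rows downward; lengths in m; the calibration is good to about 2 mm. A picture is of the moment at which its call begins: read the wrist's pose just before it. calibration takes no time and is no camera call; for the wrist camera it gives the pose at the moment of the call.
- robot.close_job(): hands the job in; it is judged then, once.
The state is a dict: "clock": time; "joint_pos": joint angles; "qvel": joint speeds; "tau": joint torques, N m; "tcp_pos": TCP position; "ee_rot": TCP orientation; "wrist_force": force on the tool from outside, world axes, zero at the start; "ft_torque": the same for the moment, N m; "gripper_width": finger opening in m; "grip_force": force on a finger pad.
Only numpy, scipy, OpenCV 4.12 (cv2) and the standard library are available. Lean on these libraries where they do the work, as an engineer would, in place of code of your own. Each camera call takes 0.05 s, during which the arm holds its last target. There are 200 camera calls.

## Working session

There is one attempt and no reset: what is moved stays moved. The work goes in short steps, Python scripts to look and compute and a tool call to move; the robot and the scene stay as the last step left them, time stands still between calls to the robot, and variables do not carry over. Pictures are saved under pics/ and viewed, at most 10 in all, crops included, and the job is handed in when it is done.

Besides the shell and the picture viewer there is one more tool, called after ">>>" as a command line: name --argument value ..., lists and objects as JSON in quotes. carry_out: Moves the arm, as the interface text tells. Its arguments: {"type":"object","properties":{"motion":{"type":"array"},"force":{"type":"number"}},"required":["motion"]}

```bash
mkdir -p pics; python3 - <<'E'
from cell import robot
import cv2,numpy as np
for n in("scene","top"):
    cv2.imwrite(f"pics/{n}0.png",robot.snapshot(n)); c=robot.calibration(n); print(n,np.round(c["intrinsics"],1).tolist(),c["dist"],np.round(c["cam_to_world"],3).tolist())
s=robot.get_state(); print(s["clock"],s["tcp_pos"],s["ee_rot"],s["wrist_force"],s["gripper_width"])
E
```

```text
scene [[430.4, 0.0, 279.8], [0.0, 430.4, 208.5], [0.0, 0.0, 1.0]] [-0.05360333  0.          0.          0.          0.        ] [[0.814, -0.326, 0.48, 0.018], [-0.58, -0.487, 0.653, -0.659], [0.021, -0.81, -0.586, 0.746], [0.0, 0.0, 0.0, 1.0]]
top [[393.3, 0.0, 274.0], [0.0, 393.3, 209.3], [0.0, 0.0, 1.0]] [-0.08460017  0.          0.          0.          0.        ] [[-0.002, -0.996, 0.094, 0.46], [-1.0, -0.0, -0.026, 0.07], [0.026, -0.094, -0.995, 0.994], [0.0, 0.0, 0.0, 1.0]]
0.1 [0.15507777 0.60518782 0.25280575] [ 1.25099585e-01  9.92144072e-01 -4.84024640e-04 -2.99576209e-05] [-0.87705047 -0.14607329  1.33573268] 0.08537473060746063
```

View pics/top0.png

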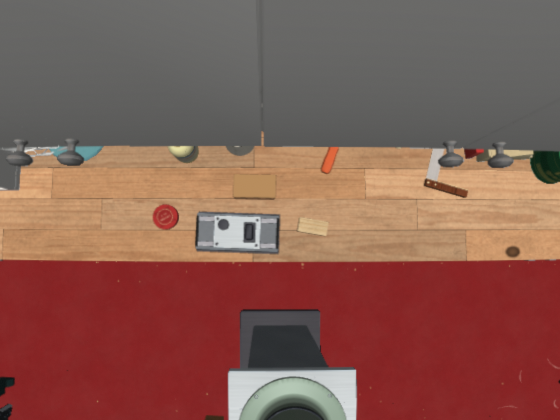

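View pics/scene0.png

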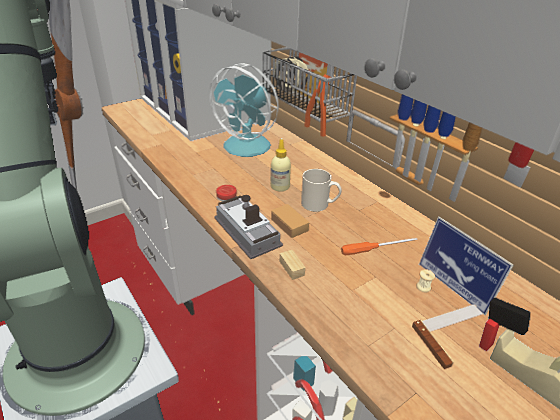

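The top view shows the unit at about (238,232), with the handle near (249,232) and the plunger knob near (223,225). The tin is at (165,216), the offcut at (313,227) and the sanding block at (255,186). I'll enlarge both views.

```bash
python3 - <<'E'
import cv2
import numpy as np
a=cv2.imread("pics/top0.png")[195:270,185:295]; b=cv2.imread("pics/scene0.png")[175:265,205:315]
cv2.imwrite("pics/crop.png",np.vstack([cv2.resize(a,None,fx=5,fy=4,interpolation=cv2.INTER_CUBIC)[:,:550],cv2.resize(b,(550,290),interpolation=cv2.INTER_CUBIC)]))
cv2.imwrite("pics/cropA.png",cv2.resize(a,None,fx=7,fy=7,interpolation=cv2.INTER_CUBIC))
E
```

```text
(no output)
```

View pics/cropA.png

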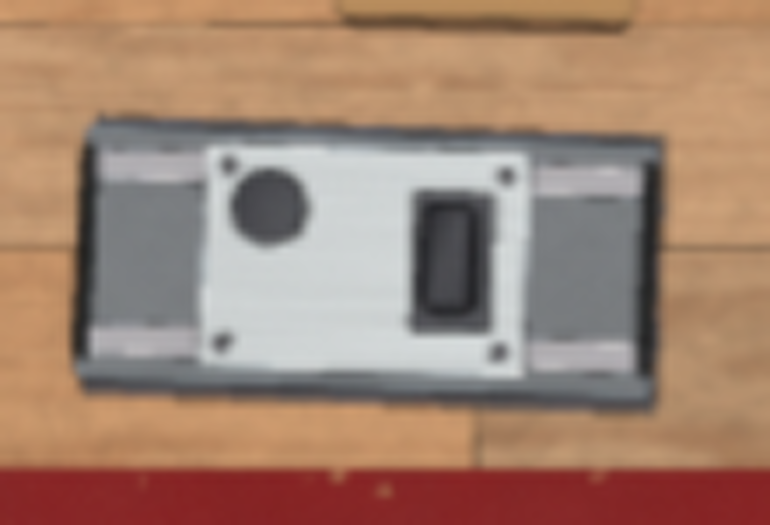

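```bash
cat > h.py <<'E'
from cell import robot
import cv2,numpy as np
def ray(n,px,z,c=None):
    c=c or robot.calibration(n); M=np.array(c["cam_to_world"])
    u=cv2.undistortPoints(np.array([[px]],float),np.array(c["intrinsics"]),np.array(c["dist"]))[0,0]
    d=M[:3,:3]@[u[0],u[1],1]; o=M[:3,3]; return o+d*(z-o[2])/d[2]
E
python3 - <<'E'
from h import *
f=lambda x,y:(185+(x+.5)/7-.5,195+(y+.5)/7-.5)
for nm,p,z in[("knob",(269,206),.092),("handle",(450,258),.093),("TL",(95,120),.047),("TR",(662,140),.047),("BL",(80,380),.047),("BR",(655,402),.047),("s1",(229,164),.05),("s2",(506,176),.05),("s3",(222,342),.05),("s4",(499,352),.05)]: print(nm,np.round(ray("top",f(*p),z)*1e3,1))
E
```

```text
knob [511.  163.3  92. ]
handle [493.9 104.   93. ]
TL [543.2 228.3  47. ]
TR [536.3  32.8  47. ]
BL [453.9 232.2  47. ]
BR [446.3  35.4  47. ]
s1 [527.8 181.5  50. ]
s2 [523.6  86.5  50. ]
s3 [466.9 183.3  50. ]
s4 [463.4  88.8  50. ]
```

>>> carry_out --motion '[{"grip": 40, "linear": [17, -25, -4], "twist": 1.2}, {"grip": 40, "linear": [17, -25, -4], "twist": 1.2}, {"grip": 40, "linear": [17, -25, -4], "twist": 1.2}, {"grip": 40, "linear": [17, -25, -4], "twist": 1.2}, {"grip": 40, "linear": [17, -25, -4], "twist": 1.2}, {"grip": 40, "linear": [17, -25, -4], "twist": 1.2}, {"grip": 40, "linear": [17, -25, -4], "twist": 1.2}, {"grip": 40, "linear": [17, -25, -4], "twist": 1.2}, {"grip": 40, "linear": [17, -25, -4], "twist": 1.2}, {"grip": 40, "linear": [17, -25, -4], "twist": 1.2}]'

```text
clock: 0.93
tcp_pos: [0.3257, 0.354, 0.2131]
ee_rot: [0.02, 1.0, -0.0, -0.0]
wrist_force: [0.6, 0.7, -0.3]
gripper_width: 0.0344
grip_force: 0.0
```

>>> carry_out --motion '[{"grip": 40, "linear": [17, -25, -4], "twist": 0}, {"grip": 40, "linear": [17, -25, -4], "twist": 0}, {"grip": 40, "linear": [17, -25, -4], "twist": 0}, {"grip": 40, "linear": [17, -25, -4], "twist": 0}, {"grip": 40, "linear": [17, -25, -4], "twist": 0}, {"grip": 40, "linear": [17, -25, -4], "twist": 0}, {"grip": 40, "linear": [17, -25, -4], "twist": 0}, {"grip": 40, "linear": [17, -25, -4], "twist": 0}, {"grip": 40, "linear": [17, -25, -4], "twist": 0}, {"grip": 40, "linear": [0, 0, 0], "twist": 0}]'

```text
clock: 1.77
tcp_pos: [0.4803, 0.1253, 0.1766]
ee_rot: [0.024, 1.0, -0.001, 0.0]
wrist_force: [-0.5, -1.2, -0.2]
gripper_width: 0.0341
grip_force: 0.0
```

```bash
python3 - <<'E'
from h import *
s=robot.get_state(); print(s["clock"],s["tcp_pos"],s["ee_rot"],s["wrist_force"],s["gripper_width"])
c=robot.calibration("wrist"); cv2.imwrite("pics/w1.png",robot.snapshot("wrist"))
np.save("w1.npy",c,allow_pickle=True);print(c)
E
```

```text
1.7667 [0.48030952 0.12526635 0.17658033] [ 2.36231545e-02  9.99720360e-01 -1.06792133e-03  9.40635674e-05] [-0.52905696 -1.18493122 -0.22270345] 0.03414110651416545
{'intrinsics': array([[316.13143543,   0.        , 283.87636373],
       [  0.        , 316.13143543, 208.97232321],
       [  0.        ,   0.        ,   1.        ]]), 'dist': array([-0.01580746,  0.        ,  0.        ,  0.        ,  0.        ]), 'cam_to_world': array([[ 0.04674532,  0.9556256 ,  0.2908515 ,  0.40701264],
       [ 0.99890591, -0.0443218 , -0.01491869,  0.1292952 ],
       [-0.00136562,  0.29123066, -0.95665189,  0.29680788],
       [ 0.        ,  0.        ,  0.        ,  1.        ]])}
```

View pics/w1.png

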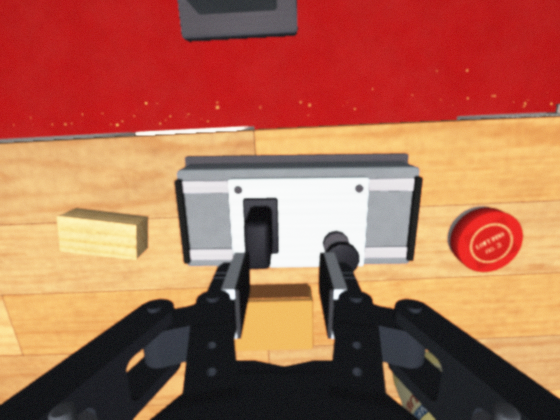

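The wrist view shows the handle's top at about (258,240) and the knob's top at about (344,257). Nothing is between the tool and the handle.

```bash
python3 - <<'E'
from h import *
a=cv2.imread("pics/w1.png")[180:280,170:430]
cv2.imwrite("pics/w1c.png",cv2.resize(a,None,fx=3,fy=3,interpolation=cv2.INTER_CUBIC))
c=np.load("w1.npy",allow_pickle=True).item()
for p,z in[((344,257),.092),((258,239),.093),((261,225),.052)]:print(np.round(ray("wrist",p,z,c)*1e3,1))
E
```

```text
[506.9 167.1  92. ]
[489.9 107.2  93. ]
[494.3 106.   52. ]
```

View pics/w1c.png

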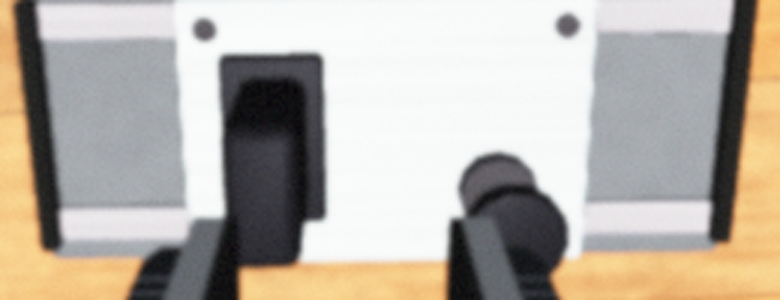

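>>> carry_out --motion '[{"grip": 40, "linear": [8, -12, -20], "twist": 0.3}, {"grip": 40, "linear": [8, -12, -20], "twist": 0.3}, {"grip": 40, "linear": [0, 0, -15], "twist": 0}, {"grip": 40, "linear": [0, 0, 0], "twist": 0}, {"grip": 40, "linear": [0, 0, 0], "twist": 0}]'

```text
clock: 2.23
tcp_pos: [0.4935, 0.1071, 0.1221]
ee_rot: [0.015, 1.0, -0.0, -0.001]
wrist_force: [0.6, 0.1, 0.6]
gripper_width: 0.0341
grip_force: 0.0
```

>>> carry_out --motion '[{"grip": 40, "linear": [0, 0, -14], "twist": 0}, {"grip": 40, "linear": [0, 0, -14], "twist": 0}, {"grip": 40, "linear": [0, 0, -14], "twist": 0}, {"grip": 40, "linear": [0, 0, 0], "twist": 0}, {"grip": 40, "linear": [0, 0, 0], "twist": 0}]'

```text
clock: 2.65
tcp_pos: [0.4941, 0.1071, 0.0811]
ee_rot: [0.015, 1.0, 0.0, -0.0]
wrist_force: [0.5, 0.3, -0.2]
gripper_width: 0.0341
grip_force: 0.0
```

>>> carry_out --motion '[{"grip": 0, "linear": [0, 0, 0], "twist": 0}, {"grip": 0, "linear": [0, 0, 0], "twist": 0}, {"grip": 0, "linear": [0, 0, 0], "twist": 0}, {"grip": 0, "linear": [0, 0, 0], "twist": 0}, {"grip": 0, "linear": [0, 0, 0], "twist": 0}, {"grip": 0, "linear": [0, 0, 0], "twist": 0}]' --force 30

```text
clock: 3.15
tcp_pos: [0.4946, 0.1068, 0.0816]
ee_rot: [0.015, 1.0, 0.0, 0.001]
wrist_force: [-2.1, 0.3, 9.4]
gripper_width: 0.0176
grip_force: 33.6
```

>>> carry_out --motion '[{"grip": 0, "linear": [0, 0, 1], "twist": 0}, {"grip": 0, "linear": [0.1, 2, 0], "twist": 0}, {"grip": 0, "linear": [0.1, 2, 0], "twist": 0}, {"grip": 0, "linear": [0, 1, 0], "twist": 0}, {"grip": 0, "linear": [0, 1, 0], "twist": 0}]'

```text
clock: 3.57
tcp_pos: [0.4947, 0.112, 0.0817]
ee_rot: [0.016, 1.0, -0.0, 0.0]
wrist_force: [4.8, -3.9, -11.3]
gripper_width: 0.0177
grip_force: 34.2
```

>>> carry_out --motion '[{"grip": 0, "linear": [0, 1, 0], "twist": 0}, {"grip": 0, "linear": [0.1, 1, 0], "twist": 0}, {"grip": 0, "linear": [0, 1, 0], "twist": 0}]'

```text
clock: 3.82
tcp_pos: [0.4948, 0.1149, 0.0817]
ee_rot: [0.016, 1.0, -0.0, 0.0]
wrist_force: [4.0, -2.1, -10.8]
gripper_width: 0.0172
grip_force: 34.3
```

>>> carry_out --motion '[{"grip": 0, "linear": [0.1, 1, -0.5], "twist": 0}, {"grip": 0, "linear": [0.1, 1, 0], "twist": 0}, {"grip": 0, "linear": [0, 1, 0], "twist": 0}]'

```text
clock: 4.07
tcp_pos: [0.495, 0.1182, 0.0816]
ee_rot: [0.016, 1.0, -0.0, 0.0]
wrist_force: [-0.9, -4.0, 5.9]
gripper_width: 0.0171
grip_force: 36.4
```

>>> carry_out --motion '[{"grip": 0, "linear": [0.1, 1, 0], "twist": 0}, {"grip": 0, "linear": [0.1, 1, 0], "twist": 0}]'

```text
clock: 4.23
tcp_pos: [0.4951, 0.1203, 0.0816]
ee_rot: [0.016, 1.0, 0.0, 0.0]
wrist_force: [-3.3, -2.8, 8.4]
gripper_width: 0.018
grip_force: 36.7
```

>>> carry_out --motion '[{"grip": 0, "linear": [0.1, 1, 0], "twist": 0}, {"grip": 0, "linear": [0.1, 1, 0], "twist": 0}]'

```text
clock: 4.4
tcp_pos: [0.4951, 0.1223, 0.0816]
ee_rot: [0.016, 1.0, -0.0, 0.0]
wrist_force: [-3.3, -3.2, 9.1]
gripper_width: 0.0177
grip_force: 36.9
```

>>> carry_out --motion '[{"grip": 0, "linear": [0, 1, 0.2], "twist": 0}, {"grip": 0, "linear": [0, 1, 0], "twist": 0}]'

```text
clock: 4.57
tcp_pos: [0.4952, 0.1243, 0.0816]
ee_rot: [0.016, 1.0, -0.0, 0.0]
wrist_force: [-1.8, -3.1, 9.5]
gripper_width: 0.0176
grip_force: 36.9
```

>>> carry_out --motion '[{"grip": 0, "linear": [0, 1, 0], "twist": 0}, {"grip": 0, "linear": [0, 1, 0], "twist": 0}]'

```text
clock: 4.73
tcp_pos: [0.4953, 0.1263, 0.0816]
ee_rot: [0.016, 1.0, -0.0, 0.0]
wrist_force: [-0.9, -5.6, 9.1]
gripper_width: 0.0176
grip_force: 36.9
```

>>> carry_out --motion '[{"grip": 0, "linear": [0, 1, 0], "twist": 0}]'

```text
clock: 4.82
tcp_pos: [0.4953, 0.127, 0.0816]
ee_rot: [0.016, 1.0, -0.0, 0.0]
wrist_force: [-0.5, -7.9, 9.4]
gripper_width: 0.0176
grip_force: 37.0
```

>>> carry_out --motion '[{"grip": 0, "linear": [0, 0.5, 0], "twist": 0}]'

```text
clock: 4.9
tcp_pos: [0.4953, 0.1273, 0.0816]
ee_rot: [0.016, 1.0, -0.0, 0.0]
wrist_force: [-0.4, -8.6, 9.8]
gripper_width: 0.0174
grip_force: 37.1
```

>>> carry_out --motion '[{"grip": 0, "linear": [0, 0.5, 0], "twist": 0}]'

```text
clock: 4.98
tcp_pos: [0.4953, 0.1276, 0.0816]
ee_rot: [0.016, 1.0, -0.0, 0.0]
wrist_force: [-1.2, -10.0, 10.7]
gripper_width: 0.0177
grip_force: 37.1
```

```bash
python3 -c "
from h import *
s=robot.get_state();print(s['clock'],s['tcp_pos'],s['wrist_force'],s['gripper_width'])"
```

```text
4.9833 [0.49528638 0.12758583 0.08160769] [-1.22840653 -9.97783052 10.7379859 ] 0.017723866582323757
```

>>> carry_out --motion '[{"grip": 0, "linear": [-0.1, -3, 0], "twist": 0}, {"grip": 0, "linear": [-0.1, -3, 0], "twist": 0}, {"grip": 0, "linear": [-0.1, -3, 0], "twist": 0}, {"grip": 0, "linear": [-0.1, -3, 0], "twist": 0}, {"grip": 0, "linear": [-0.1, -3, 0], "twist": 0}, {"grip": 0, "linear": [-0.1, -3, 0], "twist": 0}, {"grip": 0, "linear": [-0.1, -3, 0], "twist": 0}, {"grip": 0, "linear": [-0.1, -2, 0], "twist": 0}, {"grip": 0, "linear": [0, -1, 0], "twist": 0}]'

```text
clock: 5.73
tcp_pos: [0.4945, 0.1052, 0.0816]
ee_rot: [0.015, 1.0, 0.001, 0.0]
wrist_force: [-2.4, 3.1, 6.4]
gripper_width: 0.0173
grip_force: 36.5
```

>>> carry_out --motion '[{"grip": 0, "linear": [-0.1, -1, 0], "twist": 0}, {"grip": 0, "linear": [0, -1, 0], "twist": 0}, {"grip": 0, "linear": [0, -1, 0], "twist": 0}]'

```text
clock: 5.98
tcp_pos: [0.4945, 0.1024, 0.0816]
ee_rot: [0.015, 1.0, 0.001, 0.001]
wrist_force: [-1.1, 3.3, 6.1]
gripper_width: 0.0175
grip_force: 36.5
```

>>> carry_out --motion '[{"grip": 0, "linear": [-0.1, -1, 0], "twist": 0}, {"grip": 0, "linear": [0, -1, 0], "twist": 0}]'

```text
clock: 6.15
tcp_pos: [0.4944, 0.1004, 0.0816]
ee_rot: [0.015, 1.0, 0.001, 0.001]
wrist_force: [-1.2, 3.6, 5.5]
gripper_width: 0.018
grip_force: 36.4
```

>>> carry_out --motion '[{"grip": 0, "linear": [-0.1, -1, 0], "twist": 0}, {"grip": 0, "linear": [0, -1, 0], "twist": 0}]'

```text
clock: 6.32
tcp_pos: [0.4943, 0.0984, 0.0816]
ee_rot: [0.015, 1.0, 0.001, 0.001]
wrist_force: [-0.8, 3.2, 5.7]
gripper_width: 0.018
grip_force: 36.4
```

>>> carry_out --motion '[{"grip": 0, "linear": [0, -1, 0], "twist": 0}, {"grip": 0, "linear": [0, -1, 0], "twist": 0}]'

```text
clock: 6.48
tcp_pos: [0.4943, 0.0964, 0.0816]
ee_rot: [0.015, 1.0, 0.001, 0.001]
wrist_force: [-1.5, 3.6, 6.8]
gripper_width: 0.0177
grip_force: 36.5
```

>>> carry_out --motion '[{"grip": 0, "linear": [-0.1, -1, 0], "twist": 0}]'

```text
clock: 6.57
tcp_pos: [0.4942, 0.0954, 0.0816]
ee_rot: [0.015, 1.0, 0.001, 0.001]
wrist_force: [-1.3, 3.0, 6.9]
gripper_width: 0.0174
grip_force: 36.5
```

>>> carry_out --motion '[{"grip": 0, "linear": [0, -1, 0], "twist": 0}]'

```text
clock: 6.65
tcp_pos: [0.4942, 0.0944, 0.0816]
ee_rot: [0.015, 1.0, 0.001, 0.001]
wrist_force: [-2.4, 3.0, 7.0]
gripper_width: 0.0176
grip_force: 36.5
```

>>> carry_out --motion '[{"grip": 0, "linear": [0, -1, 0], "twist": 0}, {"grip": 0, "linear": [0, -1, 0], "twist": 0}]'

```text
clock: 6.82
tcp_pos: [0.4942, 0.0924, 0.0816]
ee_rot: [0.015, 1.0, 0.001, 0.0]
wrist_force: [-2.2, 4.6, 6.6]
gripper_width: 0.0172
grip_force: 36.6
```

>>> carry_out --motion '[{"grip": 0, "linear": [-0.1, -1, 0], "twist": 0}]'

```text
clock: 6.9
tcp_pos: [0.4941, 0.0914, 0.0816]
ee_rot: [0.015, 1.0, 0.001, 0.001]
wrist_force: [-1.9, 3.6, 6.0]
gripper_width: 0.0175
grip_force: 36.6
```

>>> carry_out --motion '[{"grip": 0, "linear": [0, -1, 0], "twist": 0}]'

```text
clock: 6.98
tcp_pos: [0.494, 0.0904, 0.0816]
ee_rot: [0.015, 1.0, 0.001, 0.0]
wrist_force: [-1.7, 3.2, 6.0]
gripper_width: 0.0173
grip_force: 36.6
```

>>> carry_out --motion '[{"grip": 0, "linear": [0, -1, 0], "twist": 0}, {"grip": 0, "linear": [0, -1, 0], "twist": 0}]'

```text
clock: 7.15
tcp_pos: [0.494, 0.0884, 0.0816]
ee_rot: [0.015, 1.0, 0.001, 0.0]
wrist_force: [-2.1, 3.9, 6.4]
gripper_width: 0.0177
grip_force: 36.6
```

>>> carry_out --motion '[{"grip": 0, "linear": [-0.1, -1, 0], "twist": 0}]'

```text
clock: 7.23
tcp_pos: [0.4939, 0.0874, 0.0816]
ee_rot: [0.015, 1.0, 0.001, 0.0]
wrist_force: [-1.2, 3.8, 6.0]
gripper_width: 0.0176
grip_force: 36.6
```

>>> carry_out --motion '[{"grip": 0, "linear": [0, -0.5, 0], "twist": 0}]'

```text
clock: 7.32
tcp_pos: [0.4939, 0.0868, 0.0816]
ee_rot: [0.015, 1.0, 0.001, 0.0]
wrist_force: [-2.3, 2.4, 7.1]
gripper_width: 0.0178
grip_force: 36.6
```

>>> carry_out --motion '[{"grip": 0, "linear": [0, -1, 0], "twist": 0}]'

```text
clock: 7.4
tcp_pos: [0.4939, 0.086, 0.0816]
ee_rot: [0.015, 1.0, 0.001, 0.0]
wrist_force: [-2.4, 3.0, 7.7]
gripper_width: 0.0179
grip_force: 36.7
```

>>> carry_out --motion '[{"grip": 0, "linear": [0, -1, 0], "twist": 0}]'

```text
clock: 7.48
tcp_pos: [0.4939, 0.085, 0.0816]
ee_rot: [0.015, 1.0, 0.001, 0.0]
wrist_force: [-3.0, 4.7, 7.3]
gripper_width: 0.0175
grip_force: 36.6
```

>>> carry_out --motion '[{"grip": 0, "linear": [0, -1, 0], "twist": 0}]'

```text
clock: 7.57
tcp_pos: [0.4939, 0.0842, 0.0816]
ee_rot: [0.015, 1.0, 0.001, 0.0]
wrist_force: [-2.7, 7.8, 6.3]
gripper_width: 0.0174
grip_force: 36.6
```

>>> carry_out --motion '[{"grip": 0, "linear": [0, -0.5, 0], "twist": 0}]'

```text
clock: 7.65
tcp_pos: [0.4939, 0.0838, 0.0816]
ee_rot: [0.015, 1.0, 0.001, 0.0]
wrist_force: [-3.2, 7.3, 5.8]
gripper_width: 0.0176
grip_force: 36.6
```

>>> carry_out --motion '[{"grip": 0, "linear": [0, -0.5, 0], "twist": 0}]'

```text
clock: 7.73
tcp_pos: [0.4938, 0.0835, 0.0816]
ee_rot: [0.015, 1.0, 0.001, 0.0]
wrist_force: [-2.5, 7.9, 7.4]
gripper_width: 0.0179
grip_force: 36.6
```

>>> carry_out --motion '[{"grip": 0, "linear": [0, -0.6, 0], "twist": 0}, {"grip": 0, "linear": [0, 0, 0], "twist": 0}]'

```text
clock: 7.9
tcp_pos: [0.4939, 0.083, 0.0816]
ee_rot: [0.015, 1.0, 0.001, 0.0]
wrist_force: [-2.3, 9.5, 7.4]
gripper_width: 0.0176
grip_force: 36.6
```

>>> carry_out --motion '[{"grip": 0, "linear": [0.1, 3, 0], "twist": 0}, {"grip": 0, "linear": [0.1, 3, 0], "twist": 0}, {"grip": 0, "linear": [0.1, 3, 0], "twist": 0}, {"grip": 0, "linear": [0.1, 3, 0], "twist": 0}, {"grip": 0, "linear": [0.1, 3, 0], "twist": 0}, {"grip": 0, "linear": [0.1, 3, 0], "twist": 0}, {"grip": 0, "linear": [0, 2, 0], "twist": 0}, {"grip": 0, "linear": [0, 1, 0], "twist": 0}, {"grip": 0, "linear": [0, 0, 0], "twist": 0}]'

```text
clock: 8.65
tcp_pos: [0.4945, 0.1027, 0.0816]
ee_rot: [0.015, 1.0, 0.0, 0.0]
wrist_force: [-1.3, -0.5, 8.0]
gripper_width: 0.0176
grip_force: 36.8
```

>>> carry_out --motion '[{"grip": 0, "linear": [0, 1.3, 0], "twist": 0}, {"grip": 0, "linear": [0, 1.3, 0], "twist": 0}, {"grip": 0, "linear": [0, 0, 0], "twist": 0}, {"grip": 0, "linear": [0, 0, 0], "twist": 0}]'

```text
clock: 8.98
tcp_pos: [0.4946, 0.1052, 0.0816]
ee_rot: [0.015, 1.0, 0.0, 0.0]
wrist_force: [-0.7, -2.2, 7.5]
gripper_width: 0.0178
grip_force: 36.7
```

>>> carry_out --motion '[{"grip": 40, "linear": [0, 0, 0], "twist": 0}, {"grip": 40, "linear": [0, 0, 0], "twist": 0}, {"grip": 40, "linear": [0, 0, 0], "twist": 0}, {"grip": 40, "linear": [0, 0, 0], "twist": 0}]'

```text
clock: 9.32
tcp_pos: [0.4942, 0.1051, 0.081]
ee_rot: [0.015, 1.0, 0.0, 0.0]
wrist_force: [-0.6, -0.2, -0.2]
gripper_width: 0.0342
grip_force: 0.0
```

>>> carry_out --motion '[{"grip": 40, "linear": [0, 0, 10], "twist": 0}, {"grip": 40, "linear": [0, 0, 20], "twist": 0}, {"grip": 40, "linear": [0, 0, 25], "twist": 0}, {"grip": 0, "linear": [5, 20, 0], "twist": 0}, {"grip": 0, "linear": [6, 20, 0], "twist": 0}, {"grip": 0, "linear": [6, 20, 0], "twist": 0}, {"grip": 0, "linear": [0, 0, 0], "twist": 0}, {"grip": 0, "linear": [0, 0, 0], "twist": 0}]'

```text
clock: 9.98
tcp_pos: [0.5112, 0.1659, 0.1365]
ee_rot: [0.015, 1.0, 0.0, 0.0]
wrist_force: [0.3, -0.6, 0.6]
gripper_width: 0.0003
grip_force: 0.0
```

```bash
python3 - <<'E'
from h import *
s=robot.get_state(); print(s["clock"],s["tcp_pos"],s["wrist_force"],s["gripper_width"])
a=robot.snapshot("wrist"); b=robot.snapshot("top")[195:270,185:295]
cv2.imwrite("pics/w2.png",np.hstack([cv2.resize(a,(400,300)),cv2.resize(b,(400,300),interpolation=cv2.INTER_CUBIC)]))
E
```

```text
9.9833 [0.51122922 0.16588322 0.1364951 ] [ 0.28448459 -0.62850559  0.59288196] 0.00026321205717141926
```

View pics/w2.png

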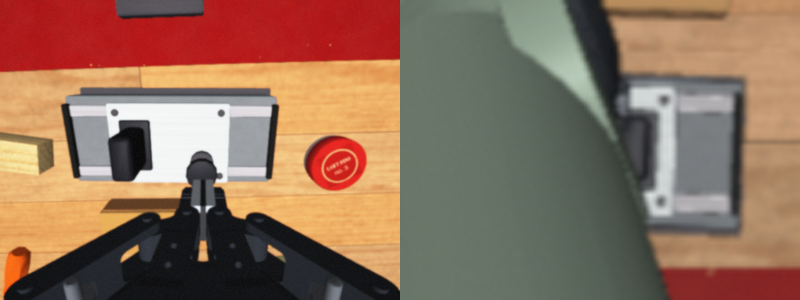

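The wrist view shows the shut fingertips at (203,190) lined up over the knob at (202,168). The handle is free at (127,155).

>>> carry_out --motion '[{"grip": 0, "linear": [0, -1, -10], "twist": 0}, {"grip": 0, "linear": [0, 0, -8], "twist": 0}, {"grip": 0, "linear": [0, 0, -1], "twist": 0}, {"grip": 0, "linear": [0, 0, 0], "twist": 0}]'

```text
clock: 10.42
tcp_pos: [0.5108, 0.1634, 0.1161]
ee_rot: [0.016, 1.0, -0.0, -0.001]
wrist_force: [0.3, 0.2, 0.3]
gripper_width: 0.0001
grip_force: 0.0
```

>>> carry_out --motion '[{"grip": 0, "linear": [0, 0, -1], "twist": 0}, {"grip": 0, "linear": [0, 0, -1], "twist": 0}, {"grip": 0, "linear": [0, 0, -1], "twist": 0}]'

```text
clock: 10.67
tcp_pos: [0.5114, 0.1639, 0.1141]
ee_rot: [0.015, 1.0, 0.0, 0.0]
wrist_force: [-0.3, -0.3, 3.3]
gripper_width: -0.0003
grip_force: 1.5
```

>>> carry_out --motion '[{"grip": 0, "linear": [0, 0, -1], "twist": 0}, {"grip": 0, "linear": [0, 0, -1], "twist": 0}]'

```text
clock: 10.83
tcp_pos: [0.5113, 0.1639, 0.1121]
ee_rot: [0.015, 1.0, 0.0, 0.0]
wrist_force: [0.2, 0.0, 3.3]
gripper_width: -0.0001
grip_force: 1.5
```

>>> carry_out --motion '[{"grip": 0, "linear": [0, 0, -1], "twist": 0}, {"grip": 0, "linear": [0, 0, -0.8], "twist": 0}]'

```text
clock: 11.0
tcp_pos: [0.5113, 0.164, 0.1102]
ee_rot: [0.015, 1.0, 0.0, 0.0]
wrist_force: [0.9, -0.7, 3.4]
gripper_width: 0.0001
grip_force: 1.5
```

>>> carry_out --motion '[{"grip": 0, "linear": [0, 0, -0.4], "twist": 0}]'

```text
clock: 11.08
tcp_pos: [0.5113, 0.1639, 0.1097]
ee_rot: [0.015, 1.0, 0.0, 0.0]
wrist_force: [1.1, -0.7, 3.3]
gripper_width: -0.0
grip_force: 1.5
```

>>> carry_out --motion '[{"grip": 0, "linear": [0, 0, -0.4], "twist": 0}]'

```text
clock: 11.17
tcp_pos: [0.5113, 0.1639, 0.1094]
ee_rot: [0.015, 1.0, 0.0, 0.0]
wrist_force: [0.4, -0.4, 2.9]
gripper_width: 0.0002
grip_force: 1.5
```

>>> carry_out --motion '[{"grip": 0, "linear": [0, 0, -0.4], "twist": 0}]'

```text
clock: 11.25
tcp_pos: [0.5113, 0.1639, 0.109]
ee_rot: [0.015, 1.0, 0.0, 0.0]
wrist_force: [1.4, -0.3, 3.6]
gripper_width: -0.0
grip_force: 1.5
```

>>> carry_out --motion '[{"grip": 0, "linear": [0, 0, -0.4], "twist": 0}]'

```text
clock: 11.33
tcp_pos: [0.5113, 0.1639, 0.1086]
ee_rot: [0.015, 1.0, 0.0, 0.0]
wrist_force: [0.2, 0.2, 3.2]
gripper_width: 0.0003
grip_force: 1.5
```

>>> carry_out --motion '[{"grip": 0, "linear": [0, 0, -0.4], "twist": 0}]'

```text
clock: 11.42
tcp_pos: [0.5113, 0.1639, 0.1082]
ee_rot: [0.015, 1.0, 0.0, 0.0]
wrist_force: [0.7, 0.3, 2.7]
gripper_width: 0.0001
grip_force: 1.5
```

>>> carry_out --motion '[{"grip": 0, "linear": [0, 0, -0.4], "twist": 0}]'

```text
clock: 11.5
tcp_pos: [0.5113, 0.164, 0.1078]
ee_rot: [0.015, 1.0, 0.0, 0.0]
wrist_force: [0.8, -0.3, 2.9]
gripper_width: -0.0001
grip_force: 1.5
```

>>> carry_out --motion '[{"grip": 0, "linear": [0, 0, -0.4], "twist": 0}]'

```text
clock: 11.58
tcp_pos: [0.5113, 0.1639, 0.1074]
ee_rot: [0.015, 1.0, 0.0, 0.0]
wrist_force: [0.9, -0.4, 2.7]
gripper_width: -0.0
grip_force: 1.5
```

It's past the 5 mm depth where the block would have stopped it, so the bolt is in the socket.

>>> carry_out --motion '[{"grip": 0, "linear": [0, 0, -0.5], "twist": 0}, {"grip": 0, "linear": [0, 0, -0.5], "twist": 0}]'

```text
clock: 11.75
tcp_pos: [0.5113, 0.164, 0.1064]
ee_rot: [0.015, 1.0, 0.0, 0.0]
wrist_force: [0.9, -0.9, 3.0]
gripper_width: -0.0
grip_force: 1.5
```

>>> carry_out --motion '[{"grip": 0, "linear": [0, 0, -0.7], "twist": 0}, {"grip": 0, "linear": [0, 0, -0.7], "twist": 0}, {"grip": 0, "linear": [0, 0, -0.7], "twist": 0}, {"grip": 0, "linear": [0, 0, -0.7], "twist": 0}]'

```text
clock: 12.08
tcp_pos: [0.5113, 0.1639, 0.1035]
ee_rot: [0.015, 1.0, -0.0, 0.0]
wrist_force: [1.6, 0.6, 2.7]
gripper_width: -0.0002
grip_force: 1.5
```

>>> carry_out --motion '[{"grip": 0, "linear": [0, 0, -0.7], "twist": 0}, {"grip": 0, "linear": [0, 0, -0.7], "twist": 0}, {"grip": 0, "linear": [0, 0, -0.7], "twist": 0}]'

```text
clock: 12.33
tcp_pos: [0.5113, 0.164, 0.1014]
ee_rot: [0.015, 1.0, 0.0, 0.0]
wrist_force: [1.7, 0.2, 3.0]
gripper_width: -0.0002
grip_force: 1.5
```

>>> carry_out --motion '[{"grip": 0, "linear": [0, 0, -0.4], "twist": 0}]'

```text
clock: 12.42
tcp_pos: [0.5113, 0.1639, 0.101]
ee_rot: [0.015, 1.0, 0.0, 0.0]
wrist_force: [1.1, -0.3, 3.1]
gripper_width: 0.0002
grip_force: 1.5
```

>>> carry_out --motion '[{"grip": 0, "linear": [0, 0, -0.4], "twist": 0}, {"grip": 0, "linear": [0, 0, -0.4], "twist": 0}]'

```text
clock: 12.58
tcp_pos: [0.5113, 0.164, 0.1003]
ee_rot: [0.015, 1.0, 0.0, 0.0]
wrist_force: [2.1, -0.4, 3.0]
gripper_width: -0.0
grip_force: 1.5
```

>>> carry_out --motion '[{"grip": 0, "linear": [0, 0, -0.4], "twist": 0}]'

```text
clock: 12.67
tcp_pos: [0.5113, 0.1639, 0.0999]
ee_rot: [0.015, 1.0, 0.0, 0.0]
wrist_force: [2.1, -0.0, 3.1]
gripper_width: -0.0
grip_force: 1.5
```

>>> carry_out --motion '[{"grip": 0, "linear": [0, 0, -0.3], "twist": 0}]'

```text
clock: 12.75
tcp_pos: [0.5113, 0.164, 0.0996]
ee_rot: [0.015, 1.0, 0.0, 0.0]
wrist_force: [1.4, 0.7, 2.0]
gripper_width: -0.0
grip_force: 1.5
```

>>> carry_out --motion '[{"grip": 0, "linear": [0, 0, -0.2], "twist": 0}]'

```text
clock: 12.83
tcp_pos: [0.5113, 0.1639, 0.0994]
ee_rot: [0.015, 1.0, -0.0, 0.0]
wrist_force: [1.9, 0.9, 3.6]
gripper_width: 0.0001
grip_force: 1.5
```

>>> carry_out --motion '[{"grip": 0, "linear": [0, 0, -0.2], "twist": 0}]'

```text
clock: 12.92
tcp_pos: [0.5113, 0.1639, 0.0992]
ee_rot: [0.015, 1.0, -0.0, 0.0]
wrist_force: [1.7, 0.0, 3.6]
gripper_width: 0.0004
grip_force: 1.5
```

>>> carry_out --motion '[{"grip": 0, "linear": [0, 0, -0.2], "twist": 0}]'

```text
clock: 13.0
tcp_pos: [0.5113, 0.164, 0.099]
ee_rot: [0.015, 1.0, 0.0, 0.0]
wrist_force: [1.9, -0.2, 6.9]
gripper_width: 0.0002
grip_force: 3.6
```

>>> carry_out --motion '[{"grip": 0, "linear": [0, 0, -0.2], "twist": 0}]'

```text
clock: 13.08
tcp_pos: [0.5113, 0.164, 0.099]
ee_rot: [0.015, 1.0, 0.0, 0.0]
wrist_force: [0.2, -0.7, 10.6]
gripper_width: 0.0001
grip_force: 5.4
```

The force rises at 0.0990, about 15 mm below first contact, so the plunger is home. I'll back off and check.

>>> carry_out --motion '[{"grip": 0, "linear": [0, 0, 5], "twist": 0}, {"grip": 0, "linear": [0, 0, 20], "twist": 0}, {"grip": 0, "linear": [0, 0, 30], "twist": 0}, {"grip": 0, "linear": [0, 0, 30], "twist": 0}, {"grip": 0, "linear": [0, 0, 0], "twist": 0}, {"grip": 0, "linear": [0, 0, 0], "twist": 0}]'

```text
clock: 13.58
tcp_pos: [0.5115, 0.1641, 0.1852]
ee_rot: [0.015, 1.0, 0.0, 0.001]
wrist_force: [-0.6, -0.8, -0.1]
gripper_width: -0.0
grip_force: 0.0
```

```bash
python3 - <<'E'
from h import *
s=robot.get_state(); print(s["clock"],s["tcp_pos"],s["wrist_force"])
cv2.imwrite("pics/w3.png",robot.snapshot("wrist"))
E
```

```text
13.5833 [0.51148211 0.16414024 0.18520336] [-0.57644014 -0.77057498 -0.08218868]
```

View pics/w3.png

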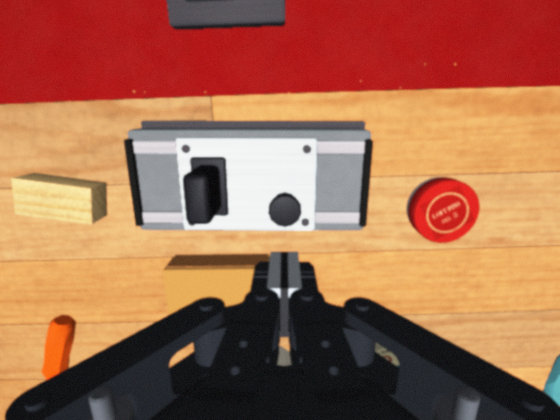

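The knob at (285,210) is down on the plate and the handle at (203,190) is free. The offcut, tin and sanding block are where they were.

```bash
python3 -c "
from cell import robot
print(robot.close_job())"
```

```text
the job is handed in; nothing more can be done
None
```

I set the carriage in the middle of its roughly 40 mm free play and pressed the plunger about 15 mm, fully home, so the carriage should be locked. The gripper is clear of everything, the offcut, tin and sanding block were not touched, and the job is handed in at about 13.6 s (the hand-in reported no verdict).

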